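# Post the mousse ring into the wash-up box

### The arm

A 6-joint arm with a two-finger parallel gripper is mounted at the origin on the work surface. World frame = base frame: x ahead of the robot, y to its left, z up, the work surface at z = 0. Lengths are in m, angles in rad, forces in N, time in s.
With the tool pointing down it reaches from about 0.35 to 0.95 m from the base axis. Payload 17.4 kg.
Tool frame: the origin (TCP) lies on the centre line of the jaws, within the pads' length; the fingertips stand 11 mm ahead of it and the grasp point (between the pads) lies 8 mm behind it; z points along the fingers, x is the direction in which the jaws open and shut, and the axes are right-handed (so a half turn about z gives the same grasp; the last joint's range is limited). The gripper opens to 93 mm and grips with 3 to 60 N. Pads are 15 mm wide; open, the fingers measure 128 mm over their backs; the gripper's body (75 mm by 188 mm) begins 65 mm behind the grasp point.
Start: joints at [-1.31, 0.116, 1.442, -0, 1.584, -0.038], TCP at [0.199, -0.645, 0.23] pointing down, gripper open.
Joint ranges: [-2.83, 2.83], [-0.83, 2.19], [0.07, 2.5], [-1.14, 4.28], [0.01, 3], [-2.97, 2.97]. Speed limits (rad/s): [1.89, 1.89, 2.22, 3.14, 3.14, 3.14].

### API

Orientations are given as a unit quaternion [w, x, y, z].
In Python, from bench import robot gives the robot as it stands.
- The arm moves only by the tool move_arm, never from a script. Its argument "series" is text: rows parted by semicolons, each of 4 numbers parted by spaces: the shift along the tool's x, y, z in m, then the turn about the tool's z in degrees. A call has 1 to 5 rows; each row shifts and turns the pose as measured when the row begins, along the tool's axes as they then stand; what a row does not reach is not made up. A row lasts 1/12 s, in which the tool goes at most 41.7 mm and 7.16 degrees, less where a joint would pass 70% of its speed; a pose out of reach is approached as far as the arm can. A call with a gripper value outside its range is refused whole. "fingers" is the opening, from 0 (shut) to 1 (fully open), set as the call begins (left out, the last holds). The fingers move at their own pace and stop on an object; "grip_force" is the grip in N (left out, the last holds). Time passes only in rows, so rows that do not move let the fingers close. It gives the time, the measured TCP pose, the force and the opening at its end, in the units of the state.
- robot.state(): the state, without advancing time (a new reading comes with each control period).
- robot.read_camera(name): name is "scene" or "top" or "wrist"; returns the picture (420x560x3 uint8, red, green, blue); there is no depth.
- robot.calibration(name): a dict with "camera_matrix" (3x3 intrinsics, pixels), "T" (4x4, takes a point from camera to world coordinates); the wrist camera has in their place "hand_eye" (4x4, takes a point from camera to tool coordinates, whose origin is the TCP and whose axes are the tool frame's). Camera axes: x right, y down, z forward; pixel columns grow to the right and rows downward; lengths in m; the calibration is good to about 2 mm. A picture is of the moment at which its call begins: read the wrist's pose just before it. calibration takes no time and is no camera call.
- robot.job_done(): hands the job in, once; it reports no verdict.
Trained networks look in the newest picture that a camera, given by its name, has taken for a name from the list of things; names that differ only in an ending like _2 or _b are one class to them, and where a whole thing is asked for, a point or a joint stands for the part that bears it (a point fixed in the world has none). Each returns a list of dicts, best first, with "score" (0 to 1); they miss things now and then, are a little off and sometimes report something else, mostly with a low value. They report only what shows in the picture. A call takes as long as a camera call. They do not tell look-alikes from the thing itself.
- robot.look_for(label, camera): "centre" ([column, row] in pixels, amid what is visible of it).
- robot.trace(label, camera): "region" (420x560 bool, what is visible of it) and "centre" ([column, row] in pixels, amid what is visible of it).
- robot.spot_point(label, camera): "centre" ([column, row] in pixels: a listed point, or the origin of a listed thing).
The state is a dict: "time": time; "joint_positions": joint angles; "joint_vel": joint speeds; "joint_torque": joint torques, N m; "tcp_pos": TCP position; "eef_rot": TCP orientation; "contact_force": force on the tool from outside, world axes, zero at the start; "wrist_torque": the same for the moment, N m; "gripper_width": finger opening in m.
Only numpy, scipy, OpenCV 4.12 (cv2) and the standard library are available. Lean on these libraries where they do the work, as an engineer would, in place of code of your own. Each camera call takes 0.05 s, during which the arm holds its last target. There are 200 camera calls.

### The job

The tall plain steel mousse ring (the open tube) is finished with: put it in the steel wash-up drop box. Keep hold of the ring, push the box's sprung flap down with it and hold the flap open until the whole ring is below the lid, then let go, so that the ring lies in the box and the flap springs shut. Leave the sugar shaker standing where it is.

Things in the scene. Friction and masses are not known exactly. Their poses are not given: they have to be found in the camera images.
- ring_center (a point): Centre (half-way up) of the mousse ring: a loose plain steel tube, open at both ends, upright on the table; outer diameter 50, wall 2.5, height 70 mm, 0.21 kg; z along the tube. Grip it across the outside near the top rim. Near it stand a sugar shaker, a wide low cutter (80 mm across, 34 tall) and a small tapered cup mould, not needed here.
- mouth (a point): Centre of the opening in the drop box's lid, at the lid's upper face, 175 mm above the table. Fixed steel box, x -155 to +65, y -115 to +115 mm, 4 mm sheet, empty. Opening 96 (x) by 144 (y) mm, filled by the flap. z up; x points away from the robot (yaw within 0.35 rad) to the hinge, along y at x = +48 mm. The ring goes in best at x = -8, y = 0 mm, upright, with the fingers at its y sides.
- flap (a joint): Angle (rad) of the aluminium flap (93 x 140 x 3 mm): 0 shut, level with the lid; grows as it swings down into the box, 1.45 at most. Free edge towards the robot. A spring shuts it: 1 N there starts it, 1.7 N holds it wide open (about 1.2 with the ring in). It presses on the ring's hinge side: let go with the rim about 10 mm below the lid and the ring falls clear to the box floor.
- shaker_center (a point): Centre (half-way up) of the sugar shaker, a loose closed steel can with a domed top, 52 mm across, 86 mm tall, standing upright: similar in size to the ring, but it must stay where it is.
Things that resemble listed ones, but are neither listed nor needed, are in the scene too. Leave any purple look-alike of the part that bears ring_center alone.

How it is judged:
On the way:
1. the ring, still held by the gripper, is pushed in past the flap: flap open by more than 0.6 rad and the ring's centre at least 15 mm below the lid's upper face, within the opening (value of joint flap above 0.6 rad and z of ring_center in the frame of mouth between -0.09 and -0.015 m and x of ring_center in the frame of mouth between -0.05 and 0.05 m and y of ring_center in the frame of mouth between -0.07 and 0.07 m and contact force between the fingers and ring above 1 N), for 0.1 s.
At the end, for the whole second after the job is handed in: The ring lies inside the drop box, its centre more than 80 mm below the lid's upper face, in any attitude; the flap is shut (less than 0.08 rad open); the shaker stands upright (within 0.2 rad) within 30 mm of where it was (x of ring_center in the frame of mouth between -0.155 and 0.065 m and y of ring_center in the frame of mouth between -0.115 and 0.115 m and z of ring_center in the frame of mouth between -0.176 and -0.08 m and value of joint flap below 0.08 rad and distance of shaker_center from where it was at the start of the episode below 0.03 m and angle between shaker_center's own z axis and vertical below 0.2 rad); the robot touches nothing.
It fails at once if the sugar shaker is moved by more than 30 mm (distance of shaker_center from where it was at the start of the episode above 0.03 m).
It also fails if it takes over 40 s, if anything falls off the work surface, if the arm or the gripper's body presses on something with over 40 N, if the wrist force passes 120 N, or if a joint passes its speed limit or range.

## Working session

There is one attempt and no reset: what is moved stays moved. The work goes in short steps, Python scripts to look and compute and a tool call to move; the robot and the scene stay as the last step left them, time stands still between calls to the robot, and variables do not carry over. Pictures are saved under pics/ and viewed, about 8 in all and at most 12, crops included, and the job is handed in when it is done.

Besides the shell and the picture viewer there is one more tool, called after ">>>" in YAML: its name, and indented under it one key for each argument. move_arm: Moves the arm, as the interface text tells. Its arguments: {"type":"object","properties":{"series":{"type":"string"},"fingers":{"type":"number"},"grip_force":{"type":"number"}},"required":["series"]}

```bash
mkdir -p pics
cat > h.py <<'E'
import numpy as np, cv2
from bench import robot
from scipy.spatial.transform import Rotation as R
def cam(n):
    c=robot.calibration(n); K=np.array(c["camera_matrix"])
    if "T" in c: return K,np.array(c["T"])
    s=robot.state(); q=s["eef_rot"]; T=np.eye(4); T[:3,:3]=R.from_quat([q[1],q[2],q[3],q[0]]).as_matrix(); T[:3,3]=s["tcp_pos"]
    return K,T@np.array(c["hand_eye"])
def hit(KT,p,z):
    K,T=KT; d=T[:3,:3]@np.linalg.solve(K,[p[0],p[1],1]); o=T[:3,3]; return o+d*(z-o[2])/d[2]
def proj(KT,X):
    K,T=KT; c=T[:3,:3].T@(np.asarray(X)-T[:3,3]); u=K@c; return u[:2]/u[2]
def save(n,f):
    im=robot.read_camera(n); cv2.imwrite("pics/"+f,im[:,:,::-1]); return im
E
python3 - <<'E'
from h import *
print(robot.state())
for n in("top","scene"):
    save(n,n+"1.png"); k=cam(n); print(n,k[1][:3,3].round(3))
    for l,z in(("ring_center",.035),("mouth",.175),("shaker_center",.043)):
        for r in robot.spot_point(l,n)[:4]: print(l,r["score"],np.round(r["centre"]),hit(k,r["centre"],z).round(3))
E
```

```text
{'time': 0.0, 'joint_positions': array([-1.30979522e+00,  1.16500345e-01,  1.44225420e+00,  2.68065034e-05,
        1.58400742e+00, -3.77864382e-02]), 'joint_vel': array([-5.23382728e-04,  1.06962503e-03,  1.73432024e-04,  3.76913706e-05,
       -3.61893614e-04, -1.51446699e-03]), 'joint_torque': array([-4.63228585e-03, -7.21274042e+01, -6.22604513e+01,  7.77694280e-02,
        2.37846962e-02, -6.02617297e-05]), 'tcp_pos': array([ 0.198653  , -0.64490835,  0.22890237]), 'eef_rot': array([-3.75270591e-04,  8.04475471e-01, -5.93985585e-01, -4.48523502e-04]), 'contact_force': array([-0.1282033 ,  0.01865037, -0.10014275]), 'wrist_torque': array([-0.01343566, -0.02441558, -0.04799381]), 'gripper_width': 0.0933098827111603}
top [0.426 0.029 1.028]
ring_center 0.91 [130. 208.] [0.498 0.318 0.035]
ring_center 0.86 [197. 284.] [0.34  0.176 0.035]
ring_center 0.84 [124. 167.] [0.584 0.332 0.035]
ring_center 0.69 [204. 195.] [0.527 0.163 0.035]
mouth 0.94 [393. 201.] [ 0.503 -0.2    0.175]
shaker_center 0.7 [170. 239.] [0.433 0.231 0.043]
scene [1.166 0.176 0.839]
ring_center 0.93 [332. 266.] [0.528 0.162 0.035]
ring_center 0.89 [410. 306.] [0.59  0.332 0.035]
ring_center 0.85 [356. 302.] [0.606 0.224 0.035]
ring_center 0.74 [410. 271.] [0.499 0.329 0.035]
mouth 0.71 [172. 180.] [ 0.491 -0.203  0.175]
shaker_center 0.58 [373. 239.] [0.432 0.242 0.043]
```

View pics/top1.png

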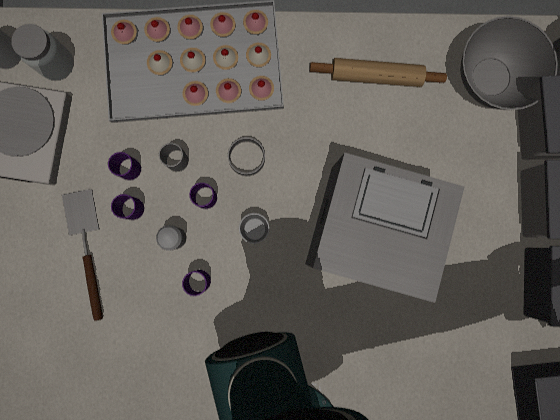

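View pics/scene1.png

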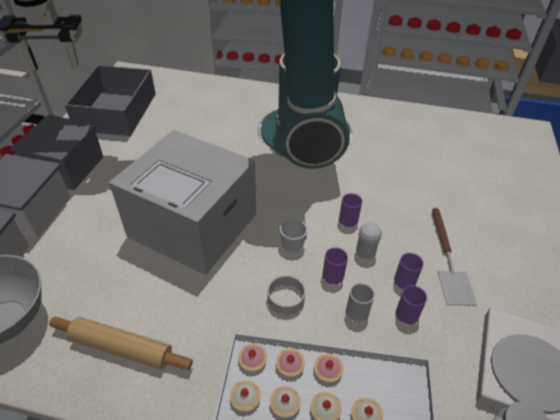

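The plain steel candidates in the top picture are the grey tube at (174,155) and the grey cup at (254,227). Also nearby are the low wide cutter (246,155), the domed shaker (171,237), and four purple look-alikes at (124,165), (127,207), (204,195) and (196,282). I'd choose (174,155), and I'll check it in a close crop together with the lid.

Run:
```python
from h import *
t=cv2.imread("pics/top1.png"); s=cv2.imread("pics/scene1.png")
f=lambda i,r,c,h,w,k:cv2.resize(i[r:r+h,c:c+w],None,fx=k,fy=k,interpolation=cv2.INTER_CUBIC)
a=np.hstack([f(s,210,270,120,120,3.3),f(t,130,140,120,120,3.3)])
b=f(t,140,300,60*2,176,3.3)[:, :]
cv2.imwrite("pics/c1.png",a*1); cv2.imwrite("pics/c2.png",f(t,150,335,100,120,6))
k=cam("top"); ks=cam("scene")
for p in((174,155),):print("top rim",hit(k,p,.06)); 
for z,p in((.035,(360,303)),(.07,(360,290))):print(hit(ks,p,z))
for r in robot.trace("ring_center","top"):
  m=r["region"]; ys,xs=np.nonzero(m); print(r["score"],np.round(r["centre"]),xs.min(),xs.max(),ys.min(),ys.max())
```

```text
top rim [0.60633147 0.22264474 0.06      ]
[0.60719385 0.23230445 0.035     ]
[0.60078098 0.2264399  0.07      ]
0.98 [125. 165.] 108 140 152 180
0.93 [176. 151.] 160 188 143 171
0.89 [190. 288.] 183 210 270 295
0.75 [198. 194.] 189 216 183 209
0.61 [125. 206.] 110 143 195 219
```

View pics/c1.png

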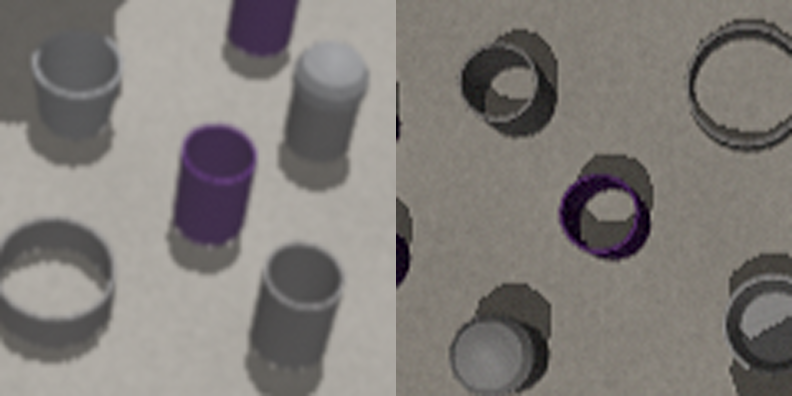

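View pics/c2.png

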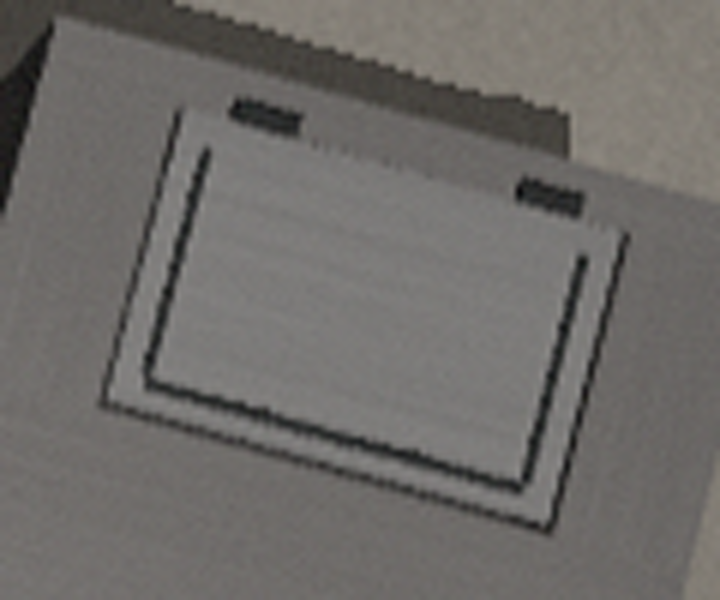

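The crop confirms it. The straight open tube at top (175,155) / scene (360,300) is the ring, the grey cup at top (254,227) tapers, and the domed can is the shaker. On the lid, crop corners of the outer line are (180,108), (628,235), (550,530) and (102,405). The inner slot is at (208,148), (585,255), (522,488) and (147,382).

Run:
```python
from h import *
k=cam("top")
for C in([(180,108),(628,235),(550,530),(102,405)],[(208,148),(585,255),(522,488),(147,382)]):
  P=np.array([hit(k,(x/6+335-.4,y/6+150-.4),.175)[:2] for x,y in C])
  print(P.round(3).tolist(),P.mean(0),[np.linalg.norm(P[i]-P[(i+1)%4]).round(4) for i in range(4)])
  ux=(P[0]+P[1]-P[2]-P[3]); uy=(P[0]+P[3]-P[1]-P[2]); print(np.arctan2(ux[1],ux[0]),np.arctan2(-uy[0],uy[1]))
print(hit(k,(175.5,155.2),.07))
s=robot.state();q=s["eef_rot"];print(R.from_quat([q[1],q[2],q[3],q[0]]).as_matrix().round(3))
print(np.array(robot.calibration("wrist")["hand_eye"]).round(3),cam("wrist")[0])
```

```text
[[0.564, -0.149], [0.526, -0.286], [0.436, -0.261], [0.473, -0.124]] [ 0.49986821 -0.20495163] [np.float64(0.1427), np.float64(0.0939), np.float64(0.1414), np.float64(0.0944)]
-0.2708714608316845 -0.2694354973385729
[[0.552, -0.157], [0.52, -0.273], [0.449, -0.252], [0.48, -0.138]] [ 0.50018571 -0.20508316] [np.float64(0.12), np.float64(0.0742), np.float64(0.1186), np.float64(0.0743)]
-0.2727568617493017 -0.2712820128087859
[0.60408241 0.21758867 0.07      ]
[[ 0.294 -0.956 -0.   ]
 [-0.956 -0.294  0.   ]
 [-0.    -0.    -1.   ]]
[[ 1.     0.     0.001  0.001]
 [-0.     0.957  0.29  -0.081]
 [-0.001 -0.29   0.957 -0.155]
 [ 0.     0.     0.     1.   ]] [[316.58647896   0.         276.15908409]
 [  0.         316.58647896 208.56642284]
 [  0.           0.           1.        ]]
```

>>> move_arm:
  series: "-0.029 -0.026 -0.006 0;-0.029 -0.026 -0.006 0;-0.029 -0.026 -0.006 0;-0.029 -0.026 -0.006 0;-0.029 -0.026 -0.006 0"
  fingers: 0.8
  grip_force: 25

```text
time: 0.87
tcp_pos: [0.2792, -0.4664, 0.2558]
eef_rot: [-0.001, 0.802, -0.597, -0.003]
contact_force: [0.2, 0.3, 0.7]
gripper_width: 0.075
```

>>> move_arm:
  series: "-0.029 -0.026 0 0;-0.029 -0.026 0 0;-0.029 -0.026 0 0;-0.029 -0.026 0 0;-0.029 -0.026 0 0"

```text
time: 1.28
tcp_pos: [0.3637, -0.2816, 0.2587]
eef_rot: [-0.001, 0.802, -0.598, -0.0]
contact_force: [0.7, -0.8, 0.5]
gripper_width: 0.0749
```

>>> move_arm:
  series: "-0.029 -0.026 0 0;-0.029 -0.026 0 0;-0.029 -0.026 0 0;-0.029 -0.026 0 0;-0.029 -0.026 0 0"

```text
time: 1.7
tcp_pos: [0.4482, -0.0959, 0.2609]
eef_rot: [-0.001, 0.801, -0.598, 0.002]
contact_force: [0.4, -0.7, -0.2]
gripper_width: 0.0745
```

>>> move_arm:
  series: "-0.029 -0.026 0 0;-0.029 -0.026 0 0;-0.029 -0.026 0 0;-0.029 -0.026 0 0;-0.029 -0.026 0 0"

```text
time: 2.12
tcp_pos: [0.5332, 0.0911, 0.2632]
eef_rot: [-0.003, 0.802, -0.598, 0.004]
contact_force: [0.6, -0.8, 0.9]
gripper_width: 0.074
```

>>> move_arm:
  series: "-0.025 -0.026 0.01 0;-0.025 -0.026 0.015 0;-0.025 -0.026 0.015 0;-0.025 -0.027 0.02 0;0 0 0.02 0"

```text
time: 2.53
tcp_pos: [0.6101, 0.2294, 0.1871]
eef_rot: [-0.007, 0.803, -0.596, 0.007]
contact_force: [1.6, -0.6, -0.7]
gripper_width: 0.0747
```

```bash
cat > w.py <<'E'
from h import *
import sys
k=cam("wrist"); im=save("wrist",sys.argv[1])
s=robot.state(); print(s["tcp_pos"].round(4),k[1][:3,:3].round(3).tolist())
for r in robot.trace("ring_center","wrist")[:3]:
  ys,xs=np.nonzero(r["region"]); print("trace",r["score"],np.round(r["centre"]),xs.min(),xs.max(),ys.min(),ys.max())
for r in robot.spot_point("ring_center","wrist")[:3]: print(r["score"],np.round(r["centre"]),hit(k,r["centre"],.035).round(4))
print(proj(k,[.604,.2176,.07]))
E
python3 w.py w1.png
```

```text
[0.6081 0.2273 0.1824] [[0.29, -0.921, -0.26], [-0.957, -0.278, -0.082], [0.004, 0.273, -0.962]]
trace 0.98 [157. 268.] 124 188 238 300
trace 0.92 [277. 214.] 248 301 174 239
trace 0.73 [163. 196.] 131 202 164 227
0.95 [162. 275.] [0.4944 0.321  0.035 ]
0.92 [310. 289.] [0.5249 0.1626 0.035 ]
0.7 [172. 193.] [0.5862 0.3292 0.035 ]
[284.59154336 218.60304126]
```

View pics/w1.png

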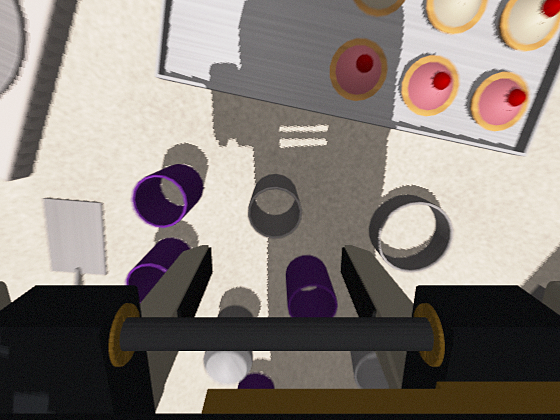

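The tube is at (275,205), between the pads ahead. Its top rim is the lower ellipse, centred near (275,212). I'll fit the rim more closely, since it looks slightly smaller than expected.

Run:
```python
from h import *
k=cam("wrist"); im=cv2.imread("pics/w1.png")
a=np.linspace(0,6.283,60); o=cv2.resize(im[150:330,120:340],None,fx=3.6,fy=3.3,interpolation=cv2.INTER_CUBIC)
def ring(x,y,z,c,r=.025):
  for t in a:
    u=proj(k,[x+r*np.cos(t),y+r*np.sin(t),z]); cv2.circle(o,(int((u[0]-120)*3.6),int((u[1]-150)*3.3)),1,c,-1)
ring(.604,.2176,.07,(0,0,255)); ring(.604,.2176,0,(255,0,0))
cv2.imwrite("pics/w1c.png",o)
print(k[1][:3,3])
```

```text
[0.68318149 0.24684632 0.34348026]
```

View pics/w1c.png

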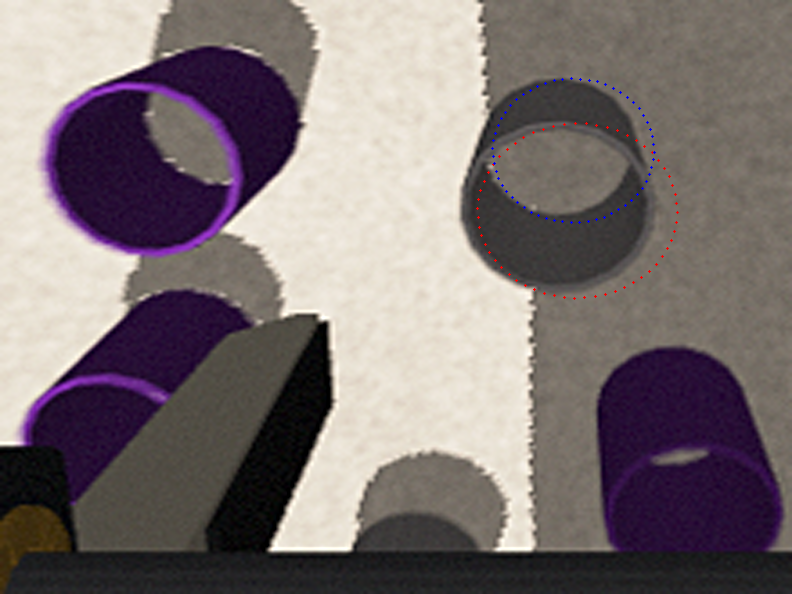

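```bash
cat > rim.py <<'E'
from h import *
from scipy.optimize import least_squares
import sys
k=cam("wrist"); im=save("wrist",sys.argv[1]); s=robot.state(); print(s["tcp_pos"].round(4),s["eef_rot"].round(4))
q=s["eef_rot"]; Rm=R.from_quat([q[1],q[2],q[3],q[0]]).as_matrix()
rs=[(np.linalg.norm(r["centre"]-proj(k,[.603,.221,.05])),i,r) for i,r in enumerate(robot.trace("ring_center","wrist"))]
r=min(rs)[2]; print(r["score"],np.round(r["centre"]))
m=r["region"].astype(np.uint8); ys,xs=np.nonzero(m); obs=np.array([xs.min(),xs.max(),ys.min(),ys.max()]); print(obs)
a=np.linspace(0,6.283,90)
def bb(p):
  u=np.array([proj(k,[p[0]+.025*np.cos(t),p[1]+.025*np.sin(t),z]) for t in a for z in(0,.07)]); return np.array([u[:,0].min(),u[:,0].max(),u[:,1].min(),u[:,1].max()])
f=least_squares(lambda p:bb(p)-obs,[.603,.221],diff_step=1e-3); print(f.x,f.fun.round(1)); print("tool d",(Rm.T@(np.r_[f.x,.052]-s["tcp_pos"])).round(4))
E
python3 rim.py w2.png
```

```text
[0.6083 0.2244 0.189 ] [-0.0059  0.8023 -0.5969  0.0067]
0.95 [274. 213.]
[243 298 169 236]
[0.60600521 0.22754332] [-0.3  0.3  0.5 -0.5]
tool d [-0.0041  0.0037  0.137 ]
```

>>> move_arm:
  series: "-0.002 0.002 0.02 0;-0.002 0.002 0.02 0;0 0 0.01 0;0 0 0 0;0 0 0 0"

```text
time: 3.2
tcp_pos: [0.6068, 0.2233, 0.1499]
eef_rot: [-0.012, 0.8, -0.599, 0.011]
contact_force: [0.5, 0.2, 0.6]
gripper_width: 0.0747
```

```bash
python3 rim.py w3.png
```

```text
[0.6069 0.2233 0.1502] [-0.0124  0.8004 -0.5992  0.0115]
0.64 [268. 225.]
[237 299 178 251]
[0.60599755 0.22783817] [-0.8  0.8 -1.3  1.2]
tool d [-0.005   0.0029  0.0981]
```

View pics/w3.png

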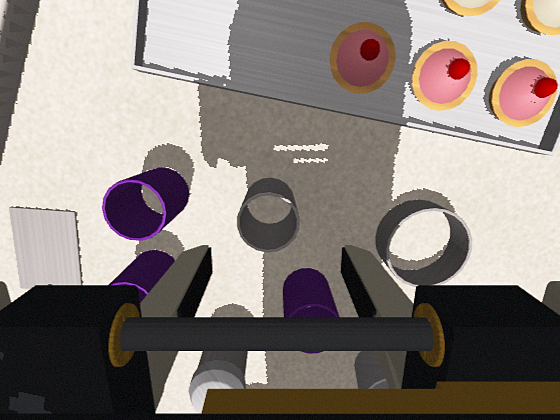

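>>> move_arm:
  series: "-0.003 0.002 0.02 0;-0.002 0.001 0.02 0;0 0 0.02 0;0 0 0 0;0 0 0 0"

```text
time: 3.72
tcp_pos: [0.6077, 0.2281, 0.0961]
eef_rot: [-0.016, 0.8, -0.599, 0.014]
contact_force: [0.6, -0.3, 0.4]
gripper_width: 0.0744
```

```bash
python3 rim.py w4.png
```

```text
[0.6076 0.228  0.096 ] [-0.0162  0.8001 -0.5995  0.0142]
0.92 [273. 252.]
[235 312 192 288]
[0.60596554 0.22767169] [-1.6  1.6 -0.8  0.8]
tool d [-0.0003  0.0036  0.0439]
```

>>> move_arm:
  series: "0 0.002 0.016 0;0 0.002 0.015 0;0 0 0.013 0;0 0 0 0;0 0 0 0"

```text
time: 4.23
tcp_pos: [0.6082, 0.2279, 0.0558]
eef_rot: [-0.019, 0.8, -0.6, 0.016]
contact_force: [-0.3, 0.1, -0.2]
gripper_width: 0.0744
```

>>> move_arm:
  series: "0 0 0 0;0 0 0 0;0 0 0 0;0 0 0 0;0 0 0 0"
  fingers: 0.3
  grip_force: 30

```text
time: 4.65
tcp_pos: [0.609, 0.2284, 0.058]
eef_rot: [-0.02, 0.8, -0.599, 0.017]
contact_force: [-0.9, 0.6, -2.3]
gripper_width: 0.0501
```

>>> move_arm:
  series: "0 0 -0.005 0;0 0 -0.01 0;0 0 0 0;0 0 0 0"

```text
time: 4.98
tcp_pos: [0.6079, 0.228, 0.0744]
eef_rot: [-0.02, 0.8, -0.599, 0.017]
contact_force: [0.3, 0.0, -3.5]
gripper_width: 0.0502
```

>>> move_arm:
  series: "0 0 -0.02 0;0 0 -0.035 0;0 0 -0.035 0;0 0 -0.035 0;0 0 -0.035 0"

```text
time: 5.4
tcp_pos: [0.5965, 0.2249, 0.2304]
eef_rot: [-0.014, 0.8, -0.6, 0.012]
contact_force: [1.1, -0.1, -2.5]
gripper_width: 0.05
```

>>> move_arm:
  series: "0 0 -0.03 0;0 0 -0.02 0;0 0 -0.01 0;0 0 0 0"

```text
time: 5.73
tcp_pos: [0.5946, 0.2245, 0.3025]
eef_rot: [-0.018, 0.8, -0.6, 0.016]
contact_force: [-0.5, -0.4, -3.1]
gripper_width: 0.0499
```

```bash
cat > g.py <<'E'
from h import *
import sys
t=np.array([float(v) for v in sys.argv[1:4]]); s=robot.state(); q=s["eef_rot"]; M=R.from_quat([q[1],q[2],q[3],q[0]]).as_matrix()
print(s["time"],s["tcp_pos"].round(4),s["gripper_width"].round(4),s["contact_force"].round(1)); print(M.round(3).tolist())
print("tool d",(M.T@(t-s["tcp_pos"])).round(4)); a=np.degrees(np.arctan2(M[1,0],M[0,0])); print("turn to mouth",a+90+np.degrees(.271),"j",s["joint_positions"].round(2))
E
python3 g.py .492 -.203 .29
```

```text
Traceback (most recent call last):
  File "g.py", line 4, in <module>
    print(s["time"],s["tcp_pos"].round(4),s["gripper_width"].round(4),s["contact_force"].round(1)); print(M.round(3).tolist())
                                          ^^^^^^^^^^^^^^^^^^^^^^^^
AttributeError: 'float' object has no attribute 'round'
```

>>> move_arm:
  series: "0.015 0.009 0 0;0.03 0.018 0 0;0.034 0.019 0 0;0.034 0.019 0 0;0.034 0.019 0 0"

```text
time: 6.15
tcp_pos: [0.553, 0.0585, 0.2892]
eef_rot: [-0.015, 0.803, -0.596, 0.012]
contact_force: [-0.4, 0.2, -2.3]
gripper_width: 0.0506
```

>>> move_arm:
  series: "0.034 0.019 0 0;0.034 0.019 0 0;0.034 0.019 0 0;0.034 0.019 0 0;0.034 0.019 0 0"

```text
time: 6.57
tcp_pos: [0.5035, -0.1416, 0.2749]
eef_rot: [-0.012, 0.803, -0.596, 0.007]
contact_force: [0.5, -0.0, -2.3]
gripper_width: 0.0506
```

>>> move_arm:
  series: "0.02 0.011 0 0;0 0 0 6;0 0 0 7;0 0 0 7;0 0 0 6"

```text
time: 6.98
tcp_pos: [0.4913, -0.1747, 0.2631]
eef_rot: [0.01, -0.641, 0.768, 0.001]
contact_force: [1.5, -0.4, -2.3]
gripper_width: 0.0504
```

```bash
sed -i 's/s\["gripper_width"\].round(4)/s["gripper_width"]/' g.py; python3 g.py .492 -.203 .29
```

```text
6.9833 [ 0.4913 -0.1747  0.2631] 0.05038683176529959 [ 1.5 -0.4 -2.3]
[[-0.179, -0.984, 0.014], [-0.984, 0.179, 0.013], [-0.016, -0.012, -1.0]]
tool d [ 0.0273 -0.0061 -0.0273]
turn to mouth 5.225519176546479 j [-0.4  -0.23  1.72  0.02  1.64  1.35]
```

>>> move_arm:
  series: "0.014 -0.003 0 3;0.013 -0.003 0 2;0 0 0 0;0 0 0 0;0 0 0 0"

```text
time: 7.4
tcp_pos: [0.4881, -0.2048, 0.2544]
eef_rot: [0.007, -0.602, 0.798, 0.005]
contact_force: [-0.2, -0.8, -2.9]
gripper_width: 0.0501
```

```bash
python3 - <<'E'
from h import *
for n in("top","scene","wrist"): save(n,n+"2.png"); 
t=cv2.imread("pics/top2.png")[120:320,290:490];s=cv2.imread("pics/scene2.png")[80:280,80:280]
cv2.imwrite("pics/c3.png",np.hstack([cv2.resize(i,(400,400),interpolation=cv2.INTER_CUBIC) for i in(t,s)]))
k=cam("wrist")
for r in robot.spot_point("mouth","wrist"): print(r["score"],r["centre"],hit(k,r["centre"],.175))
E
python3 g.py .492 -.203 .26
```

```text
0.67 [275.3, 207.1] [ 0.49971702 -0.20687118  0.175     ]
7.6 [ 0.4886 -0.2044  0.2554] 0.0504018686562871 [ 0.5  0.  -3.3]
[[-0.275, -0.962, 0.007], [-0.961, 0.275, 0.017], [-0.018, -0.002, -1.0]]
tool d [-0.0023 -0.0029 -0.0046]
turn to mouth -0.4163109950001225 j [-0.45 -0.21  1.71  0.02  1.64  1.4 ]
```

View pics/c3.png

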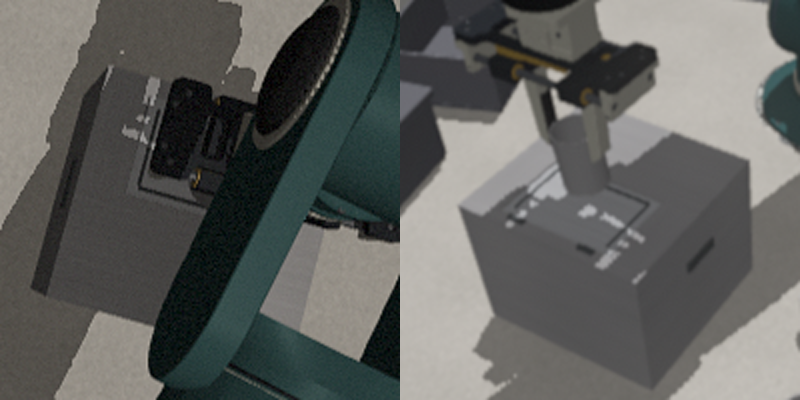

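View pics/wrist2.png

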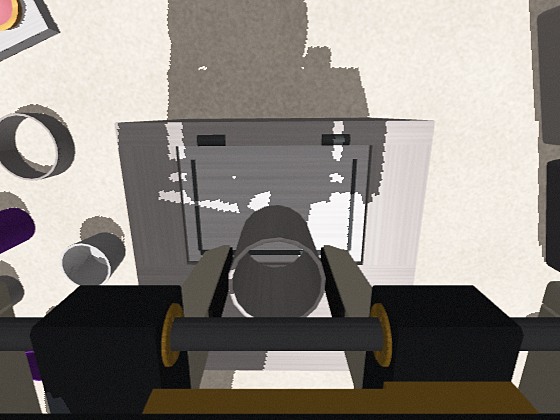

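>>> move_arm:
  series: "-0.001 -0.002 0.015 0;-0.001 -0.001 0.015 0;0 0 0.015 0;0 0 0 0;0 0 0 0"

```text
time: 8.02
tcp_pos: [0.4933, -0.2017, 0.2104]
eef_rot: [0.008, -0.604, 0.797, 0.003]
contact_force: [-0.9, -2.1, 0.6]
gripper_width: 0.0499
```

```bash
python3 g.py .492 -.204 .152
```

```text
8.0167 [ 0.4933 -0.2017  0.2104] 0.04992592523788445 [-0.9 -2.1  0.6]
[[-0.271, -0.962, 0.01], [-0.962, 0.272, 0.014], [-0.016, -0.006, -1.0]]
tool d [0.0035 0.001  0.0584]
turn to mouth -0.2222816442730302 j [-0.45 -0.19  1.77  0.02  1.56  1.4 ]
```

>>> move_arm:
  series: "0.001 0 0.012 0;0.001 0 0.012 0;0.001 0 0.012 0;0 0 0 0;0 0 0 0"

```text
time: 8.43
tcp_pos: [0.4929, -0.204, 0.1723]
eef_rot: [0.009, -0.604, 0.797, 0.002]
contact_force: [-1.0, 0.3, -0.1]
gripper_width: 0.0504
```

```bash
python3 g.py .492 -.204 .151
```

```text
8.4333 [ 0.4929 -0.204   0.1723] 0.0503758375227274 [-1.   0.3 -0.1]
[[-0.271, -0.963, 0.011], [-0.963, 0.271, 0.014], [-0.017, -0.007, -1.0]]
tool d [0.0006 0.001  0.0212]
turn to mouth -0.1696063747723482 j [-0.45 -0.18  1.82  0.02  1.49  1.39]
```

>>> move_arm:
  series: "0 0.001 0.01 0;0 0 0.011 0;0 0 0 0;0 0 0 0"

```text
time: 8.77
tcp_pos: [0.4918, -0.2033, 0.1488]
eef_rot: [0.008, -0.604, 0.797, 0.003]
contact_force: [-1.2, 0.4, -0.4]
gripper_width: 0.0501
```

```bash
python3 g.py .492 -.204 .151; python3 -c "
from h import *
save('wrist','wrist3.png')"
```

```text
8.7667 [ 0.4918 -0.2033  0.1488] 0.05014729128189744 [-1.2  0.4 -0.4]
[[-0.271, -0.963, 0.01], [-0.963, 0.271, 0.014], [-0.017, -0.006, -1.0]]
tool d [ 0.0006 -0.0003 -0.0023]
turn to mouth -0.1810458136098756 j [-0.45 -0.17  1.85  0.02  1.45  1.39]
```

View pics/wrist3.png

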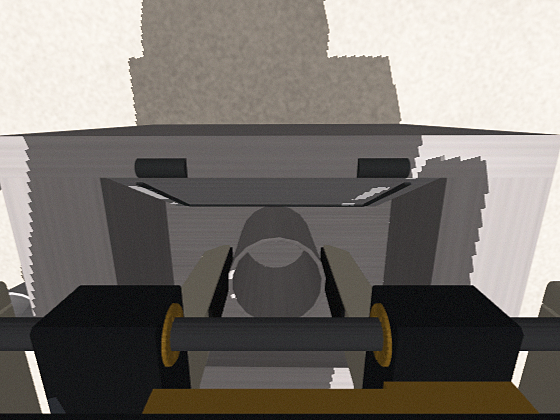

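The flap is wide open above the ring at (275,190), the ring is inside, and its rim is about 14 mm below the lid. I'll release now.

>>> move_arm:
  series: "0 0 0 0;0 0 0 0;0 0 0 0;0 0 0 0;0 0 0 0"
  fingers: 0.75

```text
time: 9.23
tcp_pos: [0.4927, -0.2033, 0.1507]
eef_rot: [0.009, -0.604, 0.797, 0.002]
contact_force: [-2.2, 1.5, 1.2]
gripper_width: 0.0693
```

```bash
python3 g.py .492 -.204 .28; python3 -c "
from h import *
save('wrist','wrist4.png')"
```

```text
9.2333 [ 0.4927 -0.2033  0.1507] 0.069321943299941 [-2.2  1.5  1.2]
[[-0.271, -0.963, 0.013], [-0.963, 0.271, 0.014], [-0.017, -0.009, -1.0]]
tool d [-0.0014 -0.0006 -0.1293]
turn to mouth -0.17131613837604753 j [-0.45 -0.17  1.85  0.02  1.46  1.39]
```

View pics/wrist4.png

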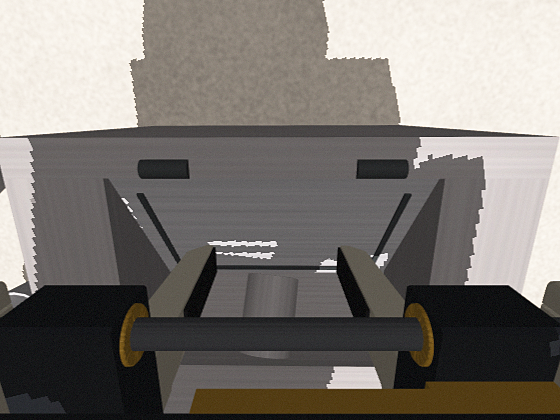

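The ring is lying in the box at (270,315) and the flap is resting on the fingers. I'll withdraw straight up.

>>> move_arm:
  series: "0 0 -0.015 0;0 0 -0.015 0;0 0 -0.015 0;0 0 -0.02 0;0 0 -0.02 0"

```text
time: 9.7
tcp_pos: [0.4904, -0.2043, 0.2346]
eef_rot: [0.008, -0.604, 0.797, 0.004]
contact_force: [0.3, 0.3, -0.7]
gripper_width: 0.0699
```

>>> move_arm:
  series: "0 0 -0.025 0;0 0 -0.025 0;0 0 -0.025 0;0 0 0 0;0 0 0 0"

```text
time: 10.12
tcp_pos: [0.4904, -0.2062, 0.3182]
eef_rot: [0.009, -0.604, 0.797, 0.0]
contact_force: [-1.0, -0.3, -1.0]
gripper_width: 0.07
```

```bash
python3 g.py .492 -.204 .28
python3 - <<'E'
from h import *
for n in("wrist","scene","top"): save(n,n+"5.png")
k=cam("scene")
for r in robot.spot_point("shaker_center","scene")[:2]: print(r["score"],r["centre"],hit(k,r["centre"],.043))
cv2.imwrite("pics/c5.png",np.hstack([cv2.resize(cv2.imread(f"pics/{n}5.png"),(400,300),interpolation=cv2.INTER_AREA) for n in("wrist","scene")]))
E
```

```text
10.1167 [ 0.4904 -0.2062  0.3182] 0.06999310775257299 [-1.  -0.3 -1. ]
[[-0.271, -0.963, 0.014], [-0.963, 0.271, 0.012], [-0.015, -0.01, -1.0]]
tool d [-0.0019 -0.0006  0.0382]
turn to mouth -0.18563923724149411 j [-0.46 -0.21  1.62  0.02  1.73  1.39]
0.59 [370.3, 239.3] [0.43522565 0.23566766 0.043     ]
```

View pics/c5.png

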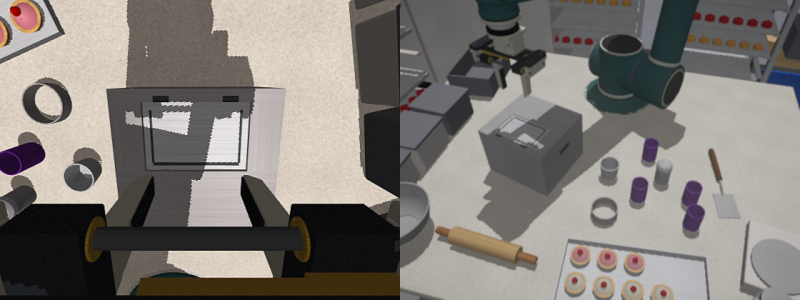

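The flap is shut flush at (195,135), the ring is no longer on the table, and the shaker is standing in its place at (663,172).

```bash
python3 -c "
from bench import robot
print(robot.job_done())"
```

```text
the job is handed in; nothing more can be done
None
```

The mousse ring is in the drop box, and I handed the job in at about 10.3 s. I gripped the plain steel tube near its top rim, pushed the flap open with it at about x = -8 mm, and let go with the rim about 14 mm below the lid. Then I drew the fingers straight up.

**Last checks:**
- **Ring:** after release the wrist picture showed it lying in the box.
- **Flap:** after withdrawal it looked flush with the lid. I judged this by eye and did not measure the angle.
- **Shaker:** it stands upright about 7 mm from the first reading in the same camera, which is within that estimate's noise.
- **Robot:** it was clear of everything, with about 1 N of noise on the force reading.

**Disagreements:**
- **Ring position:** the first top-camera estimate was about 10 mm off the wrist-camera fit. I used the wrist fit, and the grasp came out right, with the opening reading 50 mm.
- **Tool tilt:** the tool drifted up to about 3 degrees off vertical during the moves, with no visible effect.

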